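Set up the room monitor at the packing bench

ROBOT

A 7-joint arm with a two-finger parallel gripper is mounted at the origin on the work surface. World frame = base frame: x ahead of the robot, y to its left, z up, the work surface at z = 0. Lengths are in m, angles in rad, forces in N, time in s.
With the tool pointing down it reaches from about 0.35 to 0.9 m from the base axis. Payload 7.2 kg.
Tool frame: the origin (TCP) lies at the very end of the fingers, on their centre line; the grasp point (between the pads) lies 19 mm behind it; z points along the fingers, y is the direction in which the jaws open and shut (so a half turn about z gives the same grasp; the last joint's range is limited). The gripper opens to 85 mm and grips with 20 to 120 N. Pads are 22 mm wide; open, the fingers measure 114 mm over their backs; the gripper's body (76 mm by 85 mm) begins 54 mm behind the grasp point. The pads swing forward as they close: fully open they stand 13 mm farther back than shut.
Start: joints at [-1.169, 0.411, -0.013, 1.596, 0.006, 1.134, -0.082], TCP at [0.283, 0.557, 0.231] pointing down, gripper open.
Joint ranges: [-2.95, 2.95], [-0.29, 1.99], [-1.47, 1.44], [0.14, 2.54], [-1.03, 4.17], [0.13, 1.85], [-2.86, 2.86]. Speed limits (rad/s): [2.39, 2.39, 3.01, 3.01, 3.14, 3.14, 3.14].

INTERFACE

Orientations are given as a unit quaternion [w, x, y, z].
In Python, from cell import telemetry, optics, hand_in gives the robot as it stands. The module is installed in compiled form; this text tells all that it offers.
- The arm moves only by the tool move_arm, never from a script. Its argument "moves" is a list of rows, each an object of numbers: "rx", "ry", "rz": the turn, a rotation vector about the tool's x, y, z in degrees; "tx", "ty", "tz": the shift along the tool's x, y, z in mm; "hand": the opening, from -1 (shut) to 1 (fully open), so that 0 is half open. A call has 1 to 20 rows; each row is the pose to reach, as a shift and turn from the pose commanded when the call began, along the tool's axes at that moment; what a row does not reach only later rows make up. A row lasts 1/10 s, in which the tool goes at most 50 mm and 8.59 degrees, less where a joint would pass 70% of its speed; a pose out of reach is approached as far as the arm can. A call with a gripper value outside its range is refused whole. The fingers move at their own pace and stop on an object; the grip force is fixed at half the most. Time passes only in rows, so rows that repeat a pose let the fingers close. It gives the time, the measured TCP pose, the force and the opening at its end, in the units of the state.
- telemetry.observe(): the state, without advancing time (a new reading comes with each control period).
- optics.grab_frame(name): name is "scene" or "top"; returns a dict with "pixels" (480x640x3 uint8, red, green, blue), "vfov" (degrees; the focal length in pixels is half the picture's height over the tangent of half this angle, whatever the lens; pixels are square), "cx", "cy" (the principal point, pixels), "distortion" ([k1, k2, p1, p2, k3] as OpenCV has them; the pictures are not rectified), "extrinsics" (4x4, takes a point from world to camera coordinates). Camera axes: x right, y up, looking along -z (the intrinsics and any distortion apply to the point x, -y, -z); pixel columns grow to the right and rows downward; lengths in m; the calibration is good to about 2 mm. A picture is of the moment at which its call begins. There is no depth.
- hand_in(): hands the job in, once; it reports no verdict.
The state is a dict: "time": time; "qpos": joint angles; "qvel": joint speeds; "tau": joint torques, N m; "eef_pos": TCP position; "tool_rot": TCP orientation; "force": force on the tool from outside, world axes, zero at the start; "ft_torque": the same for the moment, N m; "opening": finger opening in m.
Only numpy, scipy, OpenCV 4.12 (cv2) and the standard library are available. Lean on these libraries where they do the work, as an engineer would, in place of code of your own. Each camera call takes 0.05 s, during which the arm holds its last target.

TASK

One of the two white monitors lying face down on the packing bench has a fold-out stand on its back. Unfold that stand fully while the monitor still lies there, then raise the monitor (the hanger tongue at its top is handy to lift it by) and stand it on the bench so that it leans back on its open stand, and let go.

Things in the scene. Friction and masses are not known exactly. Their poses are not given: they have to be found in the camera images.
- monitor: Monitor with the stand: white case 140 (x) x 90 (y) x 24 mm (z), 0.34 kg, starts lying face down. Origin: centre of the display face. +x to its top end (hanger), bottom end at x = -70; +z out of its back. Stood up it leans back 21 deg, origin 74 mm up, on its back's bottom edge and the stand's foot 69 mm behind. A same-size monitor nearby is not the one: it has no stand.
- stand (a joint): Stand angle, rad: 0 flat on the back, 0.70 fully open at its stop; starts at 0 to 0.12. Flat leg 98 x 36 x 6 mm, hinge along the monitor's y at x = +32, z = 27.5 mm, free end towards the bottom end. Opening swings the free end up off the back and towards the top end. Light friction hinge (0.4 N at the knob), stays where left.
- stand_knob (a point): Centre of the ball knob on the stand's free end: white ball 22 mm across on a short neck, standing up from the leg's outer side; 86 mm along the leg from the hinge and 14 mm outside the hinge plane, so 41 mm above the bench when folded. Pinched from above across the monitor's y it turns easily between the fingers. Axes turn with the leg, equal to the monitor's when folded. Stood up: 17 mm above the bench.
- hanger_grip (a point): Grip point at mid thickness of the hanger tongue (28 mm wide along y, 46 long, 12 thick), 30 mm out from and 4 mm over its easy hinge (monitor x = +78, z = 8 mm, swings 2.1 rad towards the face). x axis out along it. Lifted with the tongue level, the monitor hangs below, bottom end down, hinge 148 mm above its bottom; once leaning on the stand the hinge is 35 mm farther back, 143 mm up.
Not all that is in view belongs to the job. Leave any blue look-alike of the monitor alone.

How it is judged:
On the way:
1. the stand is unfolded while the monitor still lies on the bench (value of joint stand above 0.52 rad and height (world z) of monitor below 0.05 m), for 0.2 s.
At the end, for the whole second after the job is handed in: The stand is open (joint over 0.52 rad) and the monitor stands at rest on the bench itself on its bottom edge and the stand's foot: its x axis 0.17 to 0.54 rad (10 to 31 degrees) from vertical, its origin 60 to 88 mm and the stand's knob less than 27 mm above the bench (value of joint stand above 0.52 rad and angle between monitor's own x axis and vertical between 0.17 and 0.54 rad and height (world z) of monitor between 0.06 and 0.088 m and height (world z) of stand_knob below 0.027 m and linear speed of monitor below 0.02 m/s and angular speed of monitor below 0.1 rad/s); the robot touches nothing.
It also fails if it takes over 54 s, if anything falls off the work surface, if the arm or the gripper's body presses on something with over 40 N, if the wrist force passes 120 N, or if a joint passes its speed limit or range.

## Working session

There is one attempt and no reset: what is moved stays moved. The work goes in short steps, Python scripts to look and compute and a tool call to move; the robot and the scene stay as the last step left them, time stands still between calls to the robot, and variables do not carry over. Pictures are saved under pics/ and viewed, and the job is handed in when it is done.

Besides the shell and the picture viewer there is one more tool, called after "Emit:" as a command line: name --argument value ..., lists and objects as JSON in quotes. move_arm: Moves the arm, as the interface text tells. Its arguments: {"type":"object","properties":{"moves":{"type":"array"}},"required":["moves"]}

```bash
mkdir -p pics
cat > h.py <<'E'
import numpy as np, cv2, json
from cell import telemetry, optics
def grab(n):
    f=optics.grab_frame(n); return f
def K(f):
    h,w=f['pixels'].shape[:2]; fl=h/2/np.tan(np.radians(f['vfov'])/2)
    return np.array([[fl,0,f['cx']],[0,fl,f['cy']],[0,0,1.]])
def ray(f,uv):
    p=cv2.undistortPoints(np.array([[uv]],float),K(f),np.array(f['distortion'],float))[0,0]
    E=np.array(f['extrinsics']);R=E[:3,:3];t=E[:3,3]
    d=R.T@np.array([p[0],-p[1],-1.]);o=-R.T@t
    return o,d/np.linalg.norm(d)
def onz(f,uv,z):
    o,d=ray(f,uv); return o+d*(z-o[2])/d[2]
def proj(f,P):
    E=np.array(f['extrinsics']);c=(E[:3,:3]@np.atleast_2d(P).T).T+E[:3,3]
    c=c*[1,-1,-1]
    return cv2.projectPoints(c,np.zeros(3),np.zeros(3),K(f),np.array(f['distortion'],float))[0][:,0]
def save(f,name,crop=None,s=1):
    im=f['pixels'][...,::-1]
    if crop: x0,y0,x1,y1=crop; im=im[y0:y1,x0:x1]
    if s!=1: im=cv2.resize(im,None,fx=s,fy=s,interpolation=cv2.INTER_CUBIC)
    cv2.imwrite('pics/'+name,im)
def two(f1,u1,f2,u2):
    o1,d1=ray(f1,u1);o2,d2=ray(f2,u2)
    A=np.c_[d1,-d2];s=np.linalg.lstsq(A,o2-o1,rcond=None)[0]
    a=o1+s[0]*d1;b=o2+s[1]*d2
    return (a+b)/2,np.linalg.norm(a-b)
E
python3 - <<'E'
from h import *
import pickle
s=telemetry.observe();print(s)
for n in('scene','top'):
    f=grab(n);save(f,n+'0.png');pickle.dump(f,open(n+'0.pkl','wb'));print(n,f['vfov'],f['cx'],f['cy'],f['distortion'],np.array(f['extrinsics']).round(3).tolist())
E
```

```text
{'time': 0.0, 'qpos': array([-1.16924636,  0.41188534, -0.012727  ,  1.59704831,  0.00561257,
        1.13426362, -0.08218427]), 'qvel': array([-0.00016728,  0.00108729,  0.00013341,  0.00043995,  0.00167409,
       -0.00187237,  0.00100844]), 'tau': array([-1.40099179e-03, -6.00616121e+01,  6.81333616e-01, -2.99412775e+01,
        1.37576088e-02,  1.04793112e-02,  1.71949750e-05]), 'eef_pos': array([0.2827271 , 0.55685227, 0.2304603 ]), 'tool_rot': array([-1.25448674e-04,  2.32692428e-01,  9.72550060e-01, -7.74339810e-04]), 'force': array([ 0.52030756, -0.37585357,  0.45790726]), 'ft_torque': array([-0.04185653,  0.00843687,  0.01997136]), 'opening': 0.08552169982471211}
scene 49.066514909451655 314.61589991552955 238.5830564992656 [-0.11001235  0.          0.          0.          0.        ] [[-0.898, 0.439, 0.011, 0.388], [-0.315, -0.662, 0.68, 0.148], [0.306, 0.608, 0.733, -1.329], [0.0, 0.0, 0.0, 1.0]]
top 48.38084399251405 315.3577619176108 249.13543701655547 [-0.12239986  0.          0.          0.          0.        ] [[0.006, -1.0, 0.002, 0.075], [0.987, 0.006, 0.159, -0.466], [-0.159, 0.001, 0.987, -1.05], [0.0, 0.0, 0.0, 1.0]]
```

View pics/scene0.png

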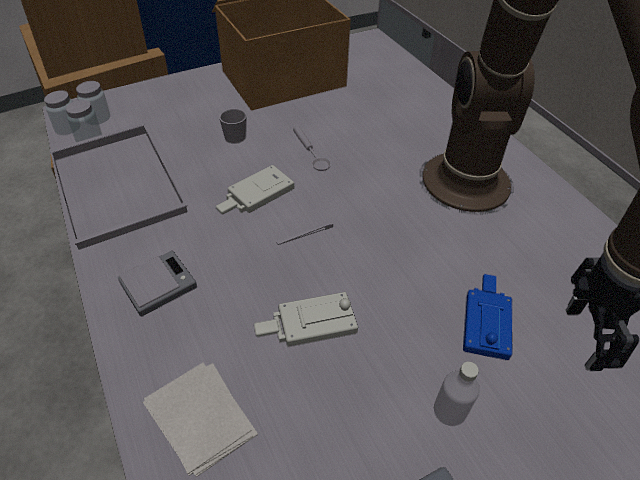

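View pics/top0.png

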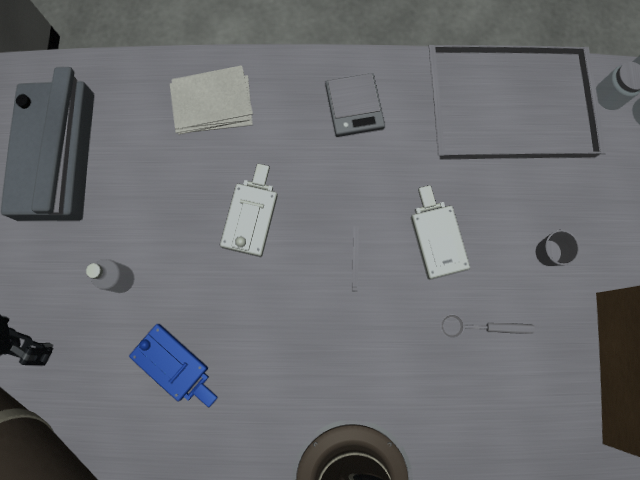

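The scene view shows three candidates:
- White case with leg and ball knob at scene (318,317) / top (248,218). This is my choice.
- White case without a knob at scene (258,188) / top (441,240). It has no stand, so it is the wrong one.
- Blue look-alike at scene (488,318) / top (170,362). Leave it alone.

Next I check the choice in a close crop and measure it.

Run:
```python
from h import *
import pickle
f=pickle.load(open('top0.pkl','rb'));g=pickle.load(open('scene0.pkl','rb'))
a=cv2.resize(f['pixels'][155:265,210:290,::-1],None,fx=5,fy=5,interpolation=cv2.INTER_CUBIC)
b=cv2.resize(g['pixels'][280:350,250:365,::-1],None,fx=3.4,fy=3.4,interpolation=cv2.INTER_CUBIC)
c=np.zeros((550,800,3),np.uint8);c[:a.shape[0],:400]=a[:,:400];c[:b.shape[0],400:400+b.shape[1]]=b[:,:400]
cv2.imwrite('pics/crop0.png',c)
```

```text
(no output)
```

View pics/crop0.png

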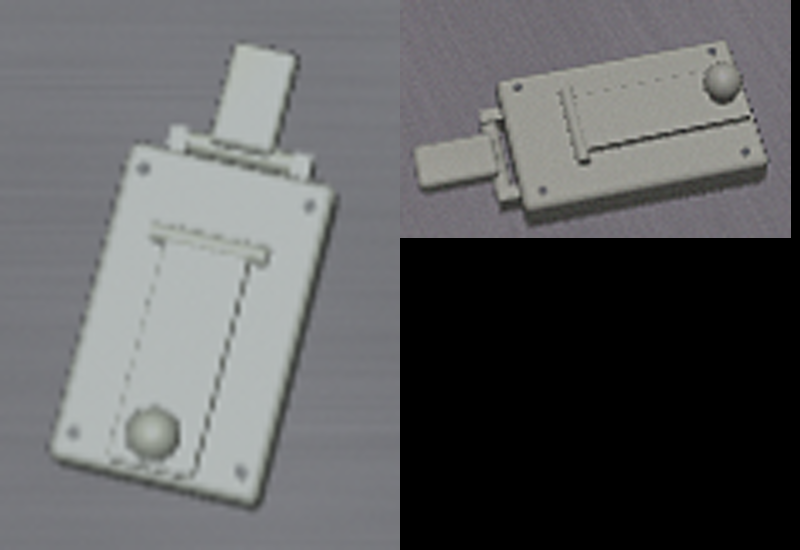

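Run:
```python
from h import *
import pickle
f=pickle.load(open('top0.pkl','rb'));g=pickle.load(open('scene0.pkl','rb'))
t=lambda x,y:(x/5+210-.4,y/5+155-.4)
s=lambda x,y:((x-400)/3.4+250-.35,y/3.4+280-.35)
C=[onz(f,t(*p),.024) for p in[(132,145),(335,188),(258,505),(52,458)]]
C=np.array(C);print(C.round(4));print(C.mean(0))
ax=(C[0]+C[1])/2-(C[2]+C[3])/2;ay=(C[0]+C[3])/2-(C[1]+C[2])/2
print(np.linalg.norm(ax),np.linalg.norm(ay),np.degrees(np.arctan2(ax[1],ax[0])),np.degrees(np.arctan2(ay[1],ay[0])))
print('knob2',two(f,t(152,433),g,s(722,82)), onz(f,t(152,433),.041))
print('tongue', onz(f,t(266,47),.018),'root',onz(f,t(245,150),.018))
# scene corners
S=np.array([onz(g,s(*p),.024) for p in[(500,85),(527,208),(768,162),(727,42)]]);print(S.round(4),S.mean(0))
# color-based
im=f['pixels'];hsv=cv2.cvtColor(im,cv2.COLOR_RGB2HSV);
m=((hsv[...,2]>165)).astype(np.uint8);m[:155]=0;m[265:]=0;m[:,:210]=0;m[:,290:]=0
m=cv2.morphologyEx(m,cv2.MORPH_OPEN,np.ones((17,17)))
c=max(cv2.findContours(m,0,1)[0],key=cv2.contourArea);r=cv2.minAreaRect(c);print(r)
B=np.array([onz(f,p,.024) for p in cv2.boxPoints(r)]);print(B.round(4),B.mean(0))
```

```text
[[0.6066 0.2463 0.024 ]
 [0.5881 0.16   0.024 ]
 [0.4533 0.1893 0.024 ]
 [0.4724 0.2753 0.024 ]]
[0.53005719 0.2177304  0.024     ]
0.13762230510897738 0.08814979333389915 -12.24088128908006 77.68301723187103
knob2 (array([0.48031657, 0.23037928, 0.04486184]), np.float64(0.002162846728131763)) [0.48011913 0.23156872 0.041     ]
tongue [0.65185703 0.19120239 0.018     ] root [0.60619507 0.19899542 0.018     ]
[[0.5899 0.1633 0.024 ]
 [0.6096 0.2456 0.024 ]
 [0.4758 0.2767 0.024 ]
 [0.4567 0.1926 0.024 ]] [0.53297932 0.21954801 0.024     ]Traceback (most recent call last):
  File "<stdin>", line 18, in <module>
ValueError: max() iterable argument is empty
```

```bash
cat >> h.py <<'E'
from scipy.spatial.transform import Rotation as Rn
YAW=np.radians(-12.3); O=np.array([.5305,.2185,0.])
MX=np.array([np.cos(YAW),np.sin(YAW),0]);MY=np.array([-np.sin(YAW),np.cos(YAW),0])
def m2w(x,z,y=0): return O+MX*x+MY*y+np.array([0,0,z])   # lying monitor plane coords, m
def knob(th): 
    c,s=np.cos(th),np.sin(th); return m2w(.032-.086*c+.014*s,.0275+.086*s+.014*c)
def rt(tilt=0,yaw=YAW): # tool rotation: x=-mx, y=my, z down; tilt deg: tool z leans so hand is towards +mx
    mx=np.array([np.cos(yaw),np.sin(yaw),0]);my=np.array([-np.sin(yaw),np.cos(yaw),0])
    R0=np.c_[-mx,my,[0,0,-1]]
    return Rn.from_rotvec(my*np.radians(tilt))*Rn.from_matrix(R0)
def cur():
    s=telemetry.observe();q=s['tool_rot'];return s,np.array(s['eef_pos']),Rn.from_quat([q[1],q[2],q[3],q[0]])
def rel(p,R,p0,R0):
    t=R0.inv().apply(np.asarray(p)-p0)*1000; r=np.degrees((R0.inv()*R).as_rotvec())
    return dict(zip(('rx','ry','rz','tx','ty','tz'),np.r_[r,t].round(1).tolist()))
E
python3 - <<'E'
from h import *
s,p,R=cur()
k=knob(.04);print(k)
print(rel(k+[0,0,.09],rt(),p,R))
E
```

```text
[0.47835375 0.22986972 0.04492788]
{'rx': -0.1, 'ry': -0.0, 'rz': -14.6, 'tx': -322.4, 'ty': -203.0, 'tz': 95.9}
```

Emit:
move_arm --moves '[{"tx": -40,"ty": -25,"rz": -2},{"tx": -80,"ty": -50,"rz": -5},{"tx": -120,"ty": -75,"rz": -8},{"tx": -160,"ty": -100,"rz": -11},{"tx": -200,"ty": -126,"tz": 10,"rz": -14.6,"hand": 0.3},{"tx": -240,"ty": -151,"tz": 30,"rz": -14.6,"hand": 0.2},{"tx": -280,"ty": -177,"tz": 60,"rz": -14.6,"hand": 0.2},{"tx": -322,"ty": -203,"tz": 80,"rz": -14.6,"hand": 0.2},{"tx": -322,"ty": -203,"tz": 96,"rz": -14.6,"hand": 0.2},{"tx": -322,"ty": -203,"tz": 96,"rz": -14.6,"hand": 0.2},{"tx": -322,"ty": -203,"tz": 96,"rz": -14.6,"hand": 0.2},{"tx": -322,"ty": -203,"tz": 96,"rz": -14.6,"hand": 0.2},{"tx": -322,"ty": -203,"tz": 96,"rz": -14.6,"hand": 0.2}]'

```text
schema error: expected keys rx, ry, rz, tx, ty, tz, hand
```

Run:
```python
from h import *
import pickle
s,p,R=cur();print(s['time'],p,R.as_matrix().round(3).tolist(),s['opening'],s['force'],s['qpos'].round(3))
g=grab('scene');save(g,'scene1.png',(220,220,420,370),4)
f=grab('top');save(f,'top1.png',(180,140,340,260),5)
pickle.dump((f,g),open('s1.pkl','wb'))
print(proj(g,p),proj(f,p))
```

```text
0.1 [0.28278035 0.55691063 0.23055329] [[-0.892, 0.453, -0.001], [0.453, 0.892, -0.001], [-0.0, -0.001, -1.0]] 0.08532109183718375 [-0.06537754 -0.58143094 -0.0662616 ] [-1.169  0.412 -0.013  1.597  0.006  1.134 -0.082]
[[578.05118382 344.3362377 ]] [[ 31.93039985 335.73038714]]
```

All keys are required in each row.

Emit:
move_arm --moves '[{"rx": 0,"ry": 0,"rz": -2,"tx": -40,"ty": -25,"tz": 0,"hand": 1},{"rx": 0,"ry": 0,"rz": -5,"tx": -80,"ty": -50,"tz": 0,"hand": 1},{"rx": 0,"ry": 0,"rz": -8,"tx": -120,"ty": -75,"tz": 0,"hand": 0.5},{"rx": 0,"ry": 0,"rz": -11,"tx": -160,"ty": -100,"tz": 0,"hand": 0.2},{"rx": 0,"ry": 0,"rz": -14.6,"tx": -200,"ty": -126,"tz": 10,"hand": 0.2},{"rx": 0,"ry": 0,"rz": -14.6,"tx": -240,"ty": -151,"tz": 30,"hand": 0.2},{"rx": 0,"ry": 0,"rz": -14.6,"tx": -280,"ty": -177,"tz": 60,"hand": 0.2},{"rx": 0,"ry": 0,"rz": -14.6,"tx": -322,"ty": -203,"tz": 80,"hand": 0.2},{"rx": 0,"ry": 0,"rz": -14.6,"tx": -322,"ty": -203,"tz": 96,"hand": 0.2},{"rx": 0,"ry": 0,"rz": -14.6,"tx": -322,"ty": -203,"tz": 96,"hand": 0.2},{"rx": 0,"ry": 0,"rz": -14.6,"tx": -322,"ty": -203,"tz": 96,"hand": 0.2},{"rx": 0,"ry": 0,"rz": -14.6,"tx": -322,"ty": -203,"tz": 96,"hand": 0.2}]'

```text
time: 1.4
eef_pos: [0.478, 0.2325, 0.1363]
tool_rot: [0.0, 0.106, 0.994, 0.001]
force: [0.2, -0.7, 0.4]
opening: 0.0515
```

Run:
```python
from h import *
import pickle
s,p,R=cur();print(s['time'],p,R.as_matrix().round(3).tolist(),s['opening'],s['force'],s['qpos'].round(3))
g=grab('scene');save(g,'scene1.png',(220,220,420,370),4)
f=grab('top');save(f,'top1.png',(180,140,340,260),5)
pickle.dump((f,g),open('s1.pkl','wb'))
print(proj(g,p),proj(f,p))
```

```text
1.4 [0.4779827  0.2324723  0.13632207] [[-0.977, 0.211, 0.001], [0.211, 0.977, 0.001], [-0.001, 0.002, -1.0]] 0.05153558403120636 [ 0.2187512  -0.72154341  0.36978319] [-0.606  0.358  0.078  1.932 -0.037  0.852  0.85 ]
[[349.37337047 274.26603459]] [[232.46803303 233.43595376]]
```

View pics/scene1.png

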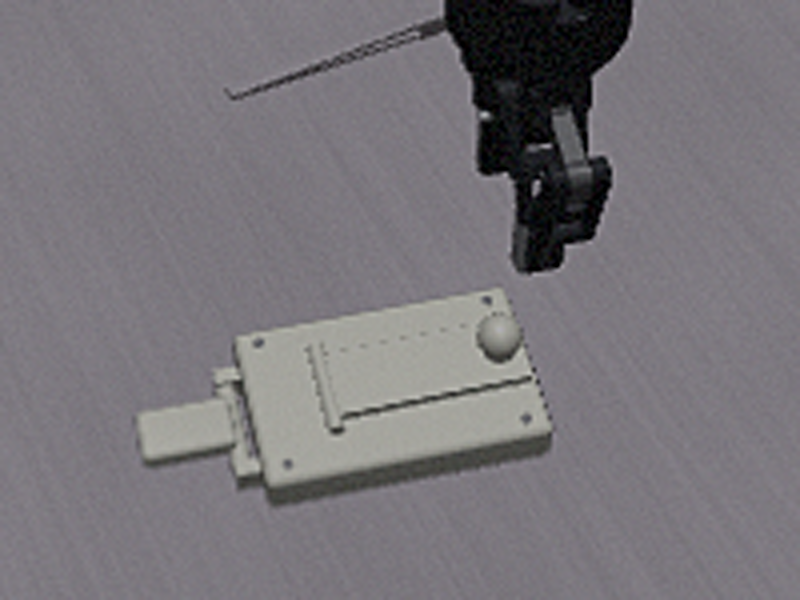

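View pics/top1.png

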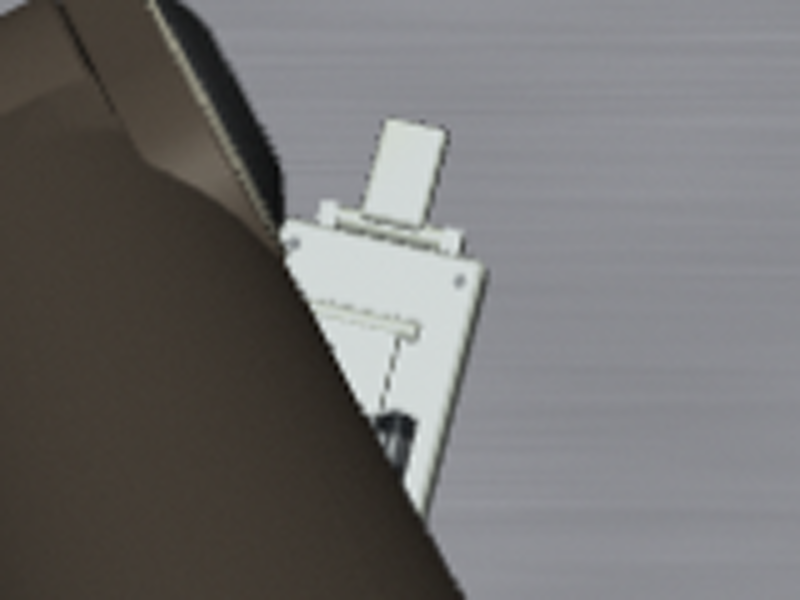

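Run:
```python
from h import *
s,p,R=cur();print(s['time'],p)
import pickle
f,g=pickle.load(open('s1.pkl','rb'))
for d in(0,.005,.01): print(d,(proj(g,[p+MY*.026+[0,0,d],p-MY*.026+[0,0,d]])-[220,220])*4)
print('knobpred',(proj(g,knob(.04))-[220,220])*4)
k=knob(.04)
print(rel(k+[0,0,-.0075],rt(),p,R))
```

```text
1.5 [0.47803056 0.23231699 0.13637333]
0 [[533.79099984 261.52855142]
 [501.25369072 173.58830151]]
0.005 [[534.54594557 254.52127702]
 [501.85167255 166.48122887]]
0.01 [[535.30661997 247.45671756]
 [502.45398069 159.31873558]]
knobpred [[502.73777426 333.19463055]]
{'rx': 0.1, 'ry': 0.1, 'rz': 0.1, 'tx': -0.7, 'ty': -2.5, 'tz': 98.9}
```

Emit:
move_arm --moves '[{"rx": 0,"ry": 0,"rz": 0,"tx": -1,"ty": -2,"tz": 40,"hand": 0.2},{"rx": 0,"ry": 0,"rz": 0,"tx": -1,"ty": -2,"tz": 70,"hand": 0.2},{"rx": 0,"ry": 0,"rz": 0,"tx": -1,"ty": -2,"tz": 85,"hand": 0.2},{"rx": 0,"ry": 0,"rz": 0,"tx": -1,"ty": -2,"tz": 95,"hand": 0.2},{"rx": 0,"ry": 0,"rz": 0,"tx": -1,"ty": -2,"tz": 95,"hand": 0.2},{"rx": 0,"ry": 0,"rz": 0,"tx": -1,"ty": -2,"tz": 95,"hand": 0.2},{"rx": 0,"ry": 0,"rz": 0,"tx": -1,"ty": -2,"tz": 95,"hand": 0.2}]'

```text
time: 2.2
eef_pos: [0.4794, 0.229, 0.0414]
tool_rot: [0.001, 0.107, 0.994, 0.001]
force: [-0.1, 1.5, -0.7]
opening: 0.0509
```

Run:
```python
from h import *
s,p,R=cur();print(s['time'],p,s['force'])
g=grab('scene');save(g,'scene2.png',(270,230,420,342),5)
print((proj(g,p)-[270,230])*5)
```

```text
2.2 [0.47943335 0.22896203 0.04144738] [-0.05602731  1.50797506 -0.70799672]
[[374.34512368 371.06054649]]
```

View pics/scene2.png

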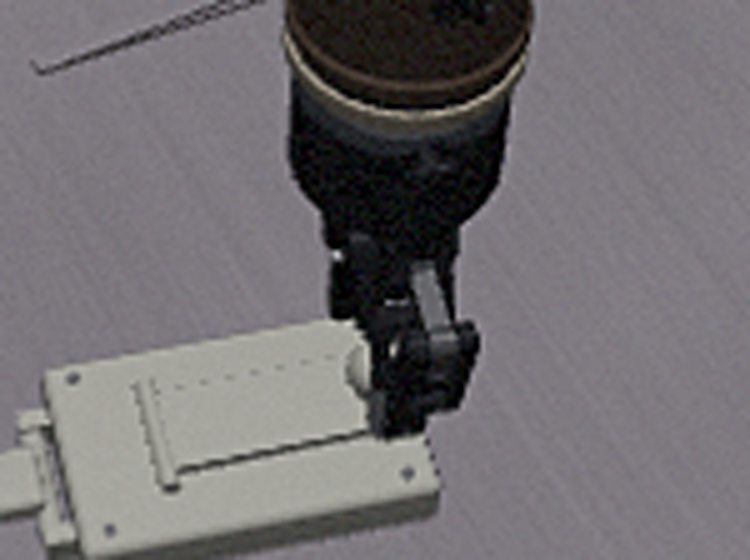

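The finger straddles the ball: its left edge is at crop (347,370), so its centre is about (373,370), and the TCP projects to (374,371). I'll close now.

Emit:
move_arm --moves '[{"rx": 0,"ry": 0,"rz": 0,"tx": 0,"ty": 0,"tz": 0,"hand": -0.2},{"rx": 0,"ry": 0,"rz": 0,"tx": 0,"ty": 0,"tz": 0,"hand": -0.4},{"rx": 0,"ry": 0,"rz": 0,"tx": 0,"ty": 0,"tz": 0,"hand": -0.6},{"rx": 0,"ry": 0,"rz": 0,"tx": 0,"ty": 0,"tz": 0,"hand": -0.8},{"rx": 0,"ry": 0,"rz": 0,"tx": 0,"ty": 0,"tz": 0,"hand": -0.8},{"rx": 0,"ry": 0,"rz": 0,"tx": 0,"ty": 0,"tz": 0,"hand": -0.8}]'

```text
time: 2.85
eef_pos: [0.4788, 0.2285, 0.0403]
tool_rot: [0.0, 0.107, 0.994, 0.0]
force: [-0.6, 0.3, 0.3]
opening: 0.018
```

Run:
```python
from h import *
s,p,R=cur();print(s['time'],p,s['force'],s['opening'],s['ft_torque'])
g=grab('scene');save(g,'scene3.png',(270,230,420,342),5)
p0=p;R0=R
k0=knob(.03);print(k0)
for th in(.15,.3,.45,.6,.68,.72):
    d=knob(th)-k0
    # keep grasp geometry: TCP is 3.5mm beyond ball along tool z
    tl=np.degrees(th)*.5
    Rt=Rn.from_rotvec(MY*np.radians(tl))*R
    off=0.0035
    tcp=p-R.apply([0,0,off])+d+Rt.apply([0,0,off])
    print(th,rel(tcp,Rt,p,R))
```

```text
2.85 [0.47876708 0.22846962 0.04030193] [-0.56809542  0.25006162  0.26555534] 0.01795932758812291 [ 0.13157075 -0.05036022  0.02425364]
[0.47818765 0.22990594 0.04407331]
0.15 {'rx': 0.0, 'ry': 4.3, 'rz': 0.0, 'tx': -2.3, 'ty': 0.0, 'tz': -10.1}
0.3 {'rx': 0.0, 'ry': 8.6, 'rz': 0.0, 'tx': -7.0, 'ty': 0.0, 'tz': -22.3}
0.45 {'rx': 0.0, 'ry': 12.9, 'rz': 0.0, 'tx': -13.4, 'ty': 0.0, 'tz': -33.5}
0.6 {'rx': 0.0, 'ry': 17.2, 'rz': 0.0, 'tx': -21.4, 'ty': 0.0, 'tz': -43.7}
0.68 {'rx': 0.0, 'ry': 19.5, 'rz': 0.0, 'tx': -26.3, 'ty': 0.0, 'tz': -48.6}
0.72 {'rx': 0.0, 'ry': 20.6, 'rz': 0.0, 'tx': -28.9, 'ty': 0.0, 'tz': -50.9}
```

View pics/scene3.png

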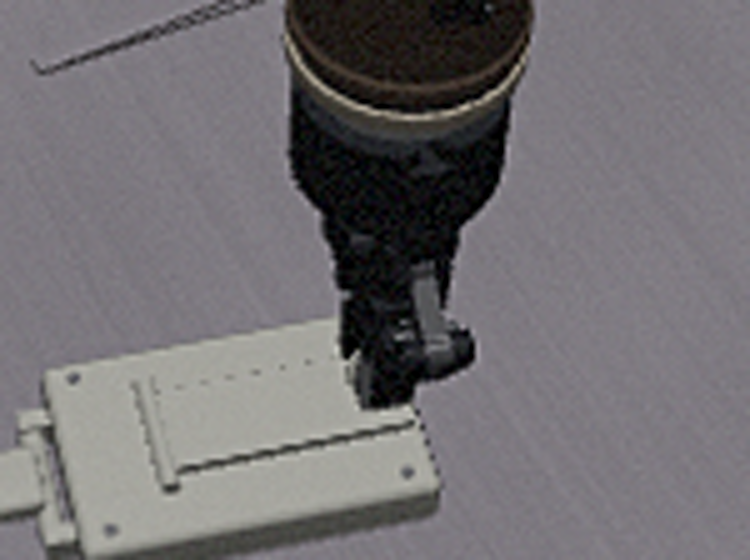

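Emit:
move_arm --moves '[{"rx": 0,"ry": 0,"rz": 0,"tx": 0,"ty": 0,"tz": 0,"hand": -0.8},{"rx": 0,"ry": 0,"rz": 0,"tx": 0,"ty": 0,"tz": 0,"hand": -0.8}]'

```text
time: 3.1
eef_pos: [0.4788, 0.2285, 0.0403]
tool_rot: [0.0, 0.107, 0.994, 0.0]
force: [-0.4, 0.9, 1.1]
opening: 0.0181
```

Run:
```python
from h import *
s,p,R=cur();print(s['time'],p,s['force'],s['opening'],s['ft_torque'])
```

```text
3.1 [0.47877261 0.22848123 0.04032992] [-0.44381924  0.88752138  1.06537719] 0.018095888440708294 [ 0.23669726 -0.06089463  0.03298671]
```

Emit:
move_arm --moves '[{"rx": 0,"ry": 1.5,"rz": 0,"tx": -0.6,"ty": 0,"tz": -3,"hand": -0.8},{"rx": 0,"ry": 3,"rz": 0,"tx": -1.3,"ty": 0,"tz": -6,"hand": -0.8},{"rx": 0,"ry": 4.3,"rz": 0,"tx": -2.3,"ty": 0,"tz": -10,"hand": -0.8},{"rx": 0,"ry": 6.5,"rz": 0,"tx": -4.5,"ty": 0,"tz": -16,"hand": -0.8},{"rx": 0,"ry": 8.6,"rz": 0,"tx": -7,"ty": 0,"tz": -22,"hand": -0.8},{"rx": 0,"ry": 8.6,"rz": 0,"tx": -7,"ty": 0,"tz": -22,"hand": -0.8}]'

```text
time: 3.7
eef_pos: [0.4868, 0.226, 0.0624]
tool_rot: [-0.074, 0.108, 0.991, 0.008]
force: [0.2, -0.2, -1.8]
opening: 0.0179
```

Run:
```python
from h import *
s,p,R=cur();print(s['time'],p,s['force'],s['opening'],s['ft_torque'])
g=grab('scene');save(g,'scene4.png',(270,230,420,342),5)
```

```text
3.7 [0.48675276 0.22601465 0.06235342] [ 0.21232404 -0.22423672 -1.7674787 ] 0.01787037584701054 [-0.06026052 -0.2159232  -0.06819179]
```

View pics/scene4.png

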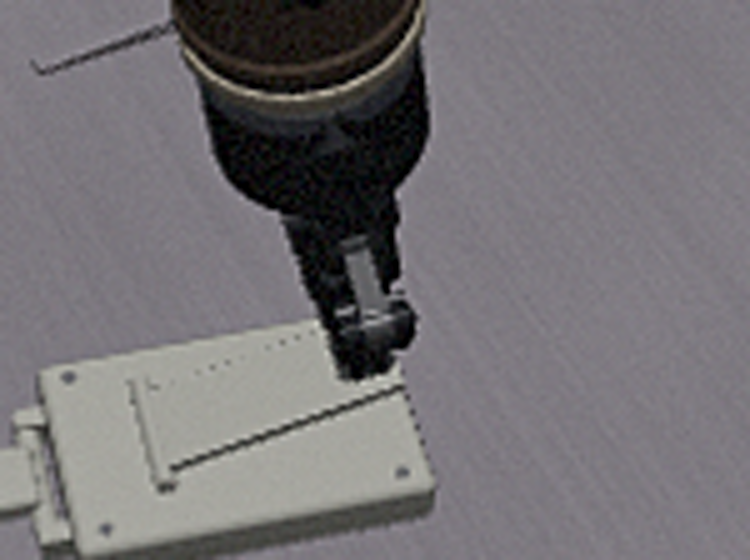

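The leg is rising with the ball held. I'll continue to the stop.

Run:
```python
from h import *
s,p,R=cur()
off=.0035
for th in(.375,.45,.525,.6,.66,.70,.73):
    d=knob(th)-knob(.3)
    Rt=Rn.from_rotvec(MY*np.radians(np.degrees(th-.3)*.5))*R
    print(th,rel(p-R.apply([0,0,off])+d+Rt.apply([0,0,off]),Rt,p,R))
```

```text
0.375 {'rx': 0.0, 'ry': 2.1, 'rz': -0.0, 'tx': -2.1, 'ty': 0.0, 'tz': -6.1}
0.45 {'rx': 0.0, 'ry': 4.3, 'rz': -0.0, 'tx': -4.7, 'ty': 0.0, 'tz': -12.1}
0.525 {'rx': 0.0, 'ry': 6.4, 'rz': -0.0, 'tx': -7.7, 'ty': 0.0, 'tz': -17.8}
0.6 {'rx': 0.0, 'ry': 8.6, 'rz': -0.0, 'tx': -11.1, 'ty': 0.0, 'tz': -23.4}
0.66 {'rx': 0.0, 'ry': 10.3, 'rz': -0.0, 'tx': -14.1, 'ty': 0.0, 'tz': -27.6}
0.7 {'rx': 0.0, 'ry': 11.5, 'rz': -0.0, 'tx': -16.3, 'ty': 0.0, 'tz': -30.3}
0.73 {'rx': 0.0, 'ry': 12.3, 'rz': -0.0, 'tx': -18.0, 'ty': 0.0, 'tz': -32.2}
```

Emit:
move_arm --moves '[{"rx": 0,"ry": 2.1,"rz": 0,"tx": -2.1,"ty": 0,"tz": -6,"hand": -0.8},{"rx": 0,"ry": 4.3,"rz": 0,"tx": -4.7,"ty": 0,"tz": -12,"hand": -0.8},{"rx": 0,"ry": 6.4,"rz": 0,"tx": -7.7,"ty": 0,"tz": -18,"hand": -0.8},{"rx": 0,"ry": 8.6,"rz": 0,"tx": -11,"ty": 0,"tz": -23.4,"hand": -0.8},{"rx": 0,"ry": 10.3,"rz": 0,"tx": -14,"ty": 0,"tz": -27.6,"hand": -0.8},{"rx": 0,"ry": 11.5,"rz": 0,"tx": -16.5,"ty": 0,"tz": -30.5,"hand": -0.8},{"rx": 0,"ry": 11.5,"rz": 0,"tx": -16.5,"ty": 0,"tz": -30.5,"hand": -0.8},{"rx": 0,"ry": 11.5,"rz": 0,"tx": -16.5,"ty": 0,"tz": -30.5,"hand": -0.8}]'

```text
time: 4.55
eef_pos: [0.5053, 0.2222, 0.0893]
tool_rot: [-0.173, 0.106, 0.979, 0.018]
force: [-0.8, -0.2, -3.5]
opening: 0.0179
```

Run:
```python
from h import *
s,p,R=cur();print(s['time'],p,s['force'],s['opening'],s['ft_torque'])
g=grab('scene');save(g,'scene5.png',(230,220,390,340),5)
```

```text
4.55 [0.50528057 0.22223474 0.08928   ] [-0.76975183 -0.20993588 -3.47524491] 0.017880046464647734 [-0.10833749 -0.45662363  0.002838  ]
```

View pics/scene5.png

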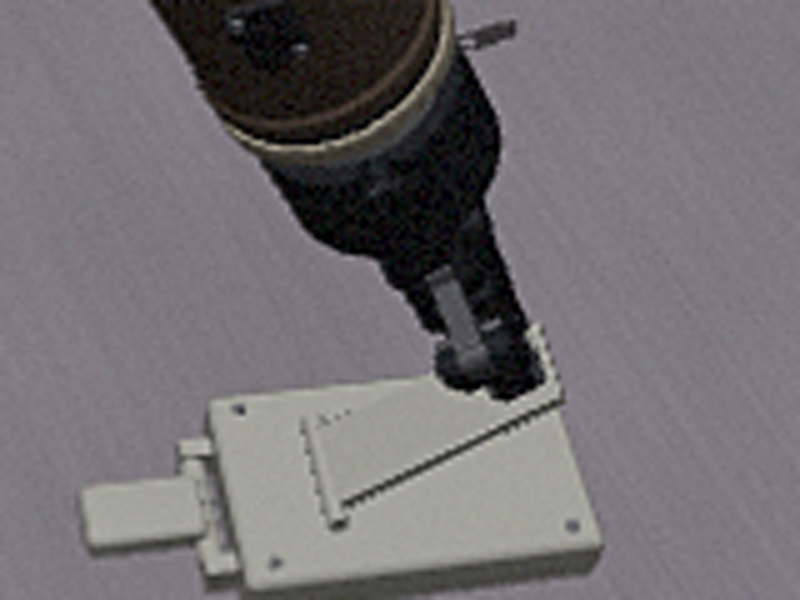

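Emit:
move_arm --moves '[{"rx": 0,"ry": 0,"rz": 0,"tx": 0,"ty": 0,"tz": 0,"hand": -0.4},{"rx": 0,"ry": 0,"rz": 0,"tx": 0,"ty": 0,"tz": 0,"hand": -0.2},{"rx": 0,"ry": 0,"rz": 0,"tx": 0,"ty": 0,"tz": 0,"hand": 0},{"rx": 0,"ry": 0,"rz": 0,"tx": 0,"ty": 0,"tz": 0,"hand": 0},{"rx": 0,"ry": 0,"rz": 0,"tx": 0,"ty": 0,"tz": -10,"hand": 0},{"rx": 0,"ry": 0,"rz": 0,"tx": 0,"ty": 0,"tz": -30,"hand": 0},{"rx": 0,"ry": 0,"rz": 0,"tx": 0,"ty": 0,"tz": -60,"hand": 0},{"rx": 0,"ry": 0,"rz": 0,"tx": 0,"ty": 0,"tz": -90,"hand": 0},{"rx": 0,"ry": 0,"rz": 0,"tx": 0,"ty": 0,"tz": -90,"hand": 0},{"rx": 0,"ry": 0,"rz": 0,"tx": 0,"ty": 0,"tz": -90,"hand": 0}]'

```text
time: 5.6
eef_pos: [0.5368, 0.2158, 0.1755]
tool_rot: [-0.173, 0.106, 0.979, 0.019]
force: [-0.5, 0.9, -0.5]
opening: 0.0427
```

Run:
```python
from h import *
import pickle
s,p,R=cur();print(s['time'],p,s['force'],s['opening'],s['ft_torque'])
g=grab('scene');save(g,'scene6.png',(230,220,390,340),5)
f=grab('top');save(f,'top6.png',(180,140,340,260),5)
pickle.dump((f,g),open('s6.pkl','wb'))
```

```text
5.6 [0.53684449 0.21576047 0.17547484] [-0.54098504  0.94583171 -0.49045642] 0.04265442448940405 [-0.0902189  -0.30451075  0.0384676 ]
```

View pics/scene6.png

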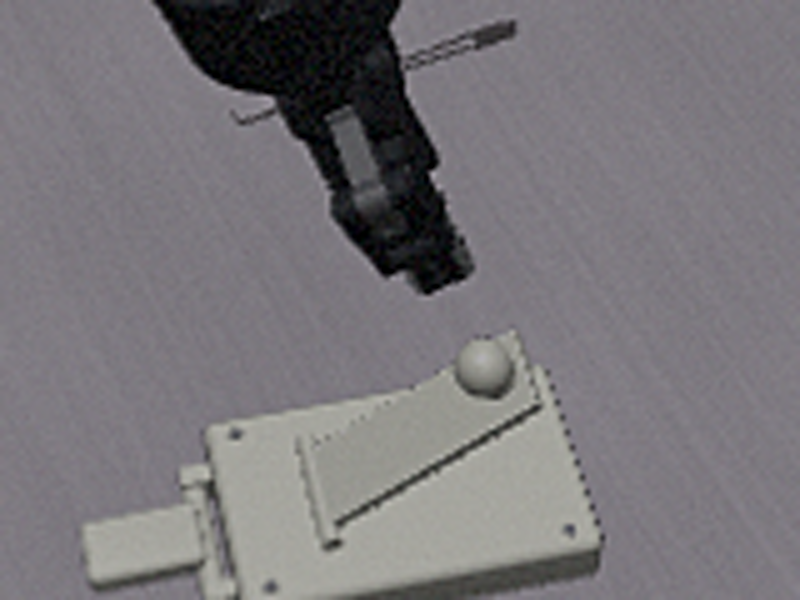

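View pics/top6.png

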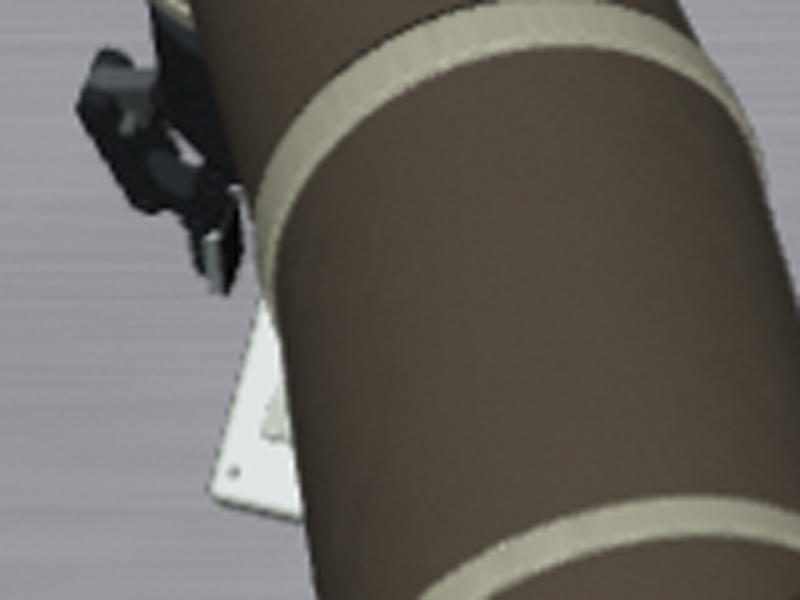

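Run:
```python
from h import *
import pickle
f,g=pickle.load(open('s6.pkl','rb'));save(g,'scene6b.png',(240,270,370,360),6)
```

```text
(no output)
```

View pics/scene6b.png

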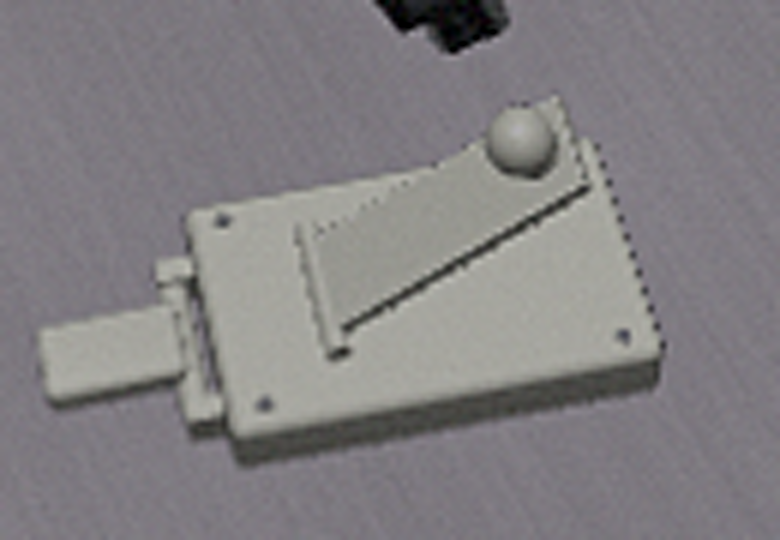

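Run:
```python
from h import *
import pickle
f,g=pickle.load(open('s6.pkl','rb'))
c=lambda x,y:(x/6+240-.4,y/6+270-.4)
S=np.array([onz(g,c(*p),.024) for p in[(190,215),(236,438),(662,350),(597,145)]])
print(S.round(4),S.mean(0))
ax=S[2]-S[1];print(np.linalg.norm(ax),np.degrees(np.arctan2(-ax[1],-ax[0])),np.linalg.norm(S[0]-S[1]),np.degrees(np.arctan2(*(S[1]-S[0])[1::-1])))
T=np.array([onz(g,c(*p),.018) for p in[(40,330),(50,402),(178,308),(186,378)]]);print(T.round(4),T.mean(0))
mid=(S[0]+S[1]+S[2]+S[3])/4
# knob angle: intersect with plane y=0 of monitor
for YA in (np.degrees(np.arctan2(-ax[1],-ax[0])),):
    a=np.radians(YA);mx=np.array([np.cos(a),np.sin(a),0]);my=np.array([-np.sin(a),np.cos(a),0])
    o,d=ray(g,c(522,142));t=((mid-o)@my)/(d@my);P=o+t*d;print(P,(P-mid)@mx)
    for th in(.5,.6,.7):
        s_,c_=np.sin(th),np.cos(th);print(th,.032-.086*c_+.014*s_,.0275+.086*s_+.014*c_)
```

```text
[[0.6045 0.1585 0.024 ]
 [0.6247 0.2426 0.024 ]
 [0.4901 0.2713 0.024 ]
 [0.4709 0.1907 0.024 ]] [0.54754679 0.21577697 0.024     ]
0.13755367539580843 -12.037899785045596 0.08653418850508296 76.49520741533145
[[0.6641 0.1754 0.018 ]
 [0.6711 0.202  0.018 ]
 [0.6209 0.1865 0.018 ]
 [0.6289 0.2121 0.018 ]] [0.64623463 0.19400121 0.018     ]
[0.51711564 0.22226635 0.09015242] -0.03111538449145955
0.5 -0.03676014278211321 0.08101675218642668
0.6 -0.031073868254701837 0.08761395132070854
0.7 -0.024757380485138328 0.09361051172442426
```

```bash
sed -i 's/^YAW=.*/YAW=np.radians(-12.3); O=np.array([.547,.2155,0.])/' h.py
python3 - <<'E'
from h import *
s,p,R=cur();
print(rel(m2w(-.085,.16),rt(),p,R));print(rel(m2w(-.085,.072),rt(),p,R));print(rel(m2w(-.052,.072),rt(),p,R))
E
```

```text
{'rx': -0.0, 'ry': -20.2, 'rz': -0.0, 'tx': 64.4, 'ty': 2.2, 'tz': 38.6}
{'rx': -0.0, 'ry': -20.2, 'rz': -0.0, 'tx': 34.1, 'ty': 2.3, 'tz': 121.2}
{'rx': -0.0, 'ry': -20.2, 'rz': -0.0, 'tx': 3.1, 'ty': 2.3, 'tz': 109.8}
```

Emit:
move_arm --moves '[{"rx": 0,"ry": -7,"rz": 0,"tx": 30,"ty": 1,"tz": 12,"hand": -0.5},{"rx": 0,"ry": -14,"rz": 0,"tx": 64,"ty": 2,"tz": 30,"hand": -1},{"rx": 0,"ry": -20.2,"rz": 0,"tx": 64,"ty": 2,"tz": 39,"hand": -1},{"rx": 0,"ry": -20.2,"rz": 0,"tx": 64,"ty": 2,"tz": 39,"hand": -1},{"rx": 0,"ry": -20.2,"rz": 0,"tx": 64,"ty": 2,"tz": 39,"hand": -1},{"rx": 0,"ry": -20.2,"rz": 0,"tx": 50,"ty": 2,"tz": 80,"hand": -1},{"rx": 0,"ry": -20.2,"rz": 0,"tx": 34,"ty": 2,"tz": 121,"hand": -1},{"rx": 0,"ry": -20.2,"rz": 0,"tx": 34,"ty": 2,"tz": 121,"hand": -1},{"rx": 0,"ry": -20.2,"rz": 0,"tx": 34,"ty": 2,"tz": 121,"hand": -1}]'

```text
time: 6.6
eef_pos: [0.4655, 0.2326, 0.0723]
tool_rot: [-0.0, 0.108, 0.994, -0.001]
force: [-0.7, -0.1, 0.3]
opening: -0.0001
```

Run:
```python
from h import *
s,p,R=cur();print(s['time'],p,s['force'],s['opening'])
g=grab('scene');save(g,'scene7.png',(240,250,370,350),6)
print(rel(m2w(-.052,.072),rt(),p,R))
```

```text
6.6 [0.4655393  0.23257851 0.07232868] [-0.72703405 -0.05744185  0.28038432] -8.038488950296275e-05
{'rx': -0.1, 'ry': -0.0, 'rz': -0.1, 'tx': -31.2, 'ty': 0.7, 'tz': 0.3}
```

View pics/scene7.png

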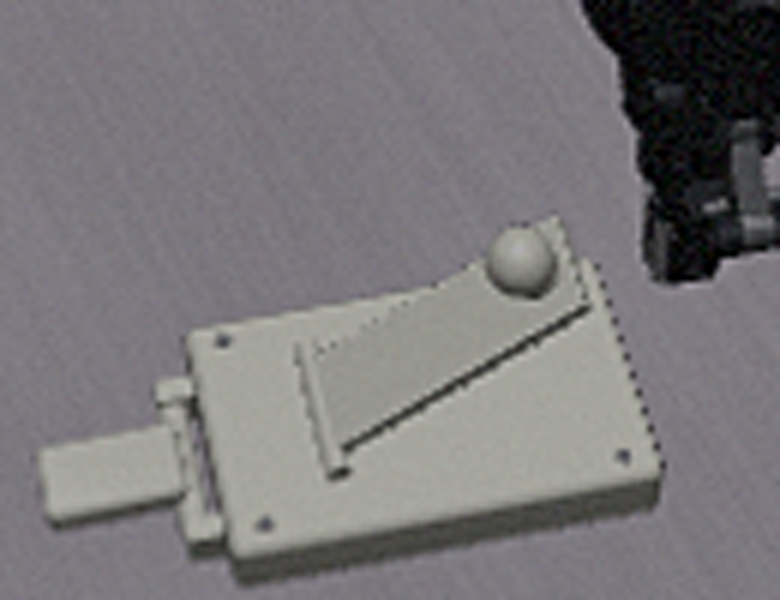

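Emit:
move_arm --moves '[{"rx": 0,"ry": 0,"rz": 0,"tx": -12,"ty": 0,"tz": 0,"hand": -1},{"rx": 0,"ry": 0,"rz": 0,"tx": -20,"ty": 0,"tz": 0,"hand": -1},{"rx": 0,"ry": 0,"rz": 0,"tx": -26,"ty": 0,"tz": 0,"hand": -1},{"rx": 0,"ry": 0,"rz": 0,"tx": -30,"ty": 0,"tz": 0,"hand": -1},{"rx": 0,"ry": 0,"rz": 0,"tx": -33,"ty": 0,"tz": 0,"hand": -1},{"rx": 0,"ry": 0,"rz": 0,"tx": -33,"ty": 0,"tz": 0,"hand": -1}]'

```text
time: 7.25
eef_pos: [0.4973, 0.2264, 0.0727]
tool_rot: [0.001, 0.107, 0.994, 0.0]
force: [-1.0, 0.9, 1.3]
opening: -0.0
```

Run:
```python
from h import *
s,p,R=cur();print(s['time'],p,s['force'],s['opening'])
g=grab('scene');save(g,'scene8.png',(240,250,370,350),6)
```

```text
7.25 [0.49731676 0.22640749 0.07270864] [-0.99032683  0.86370775  1.27832679] -3.777622473169779e-05
```

View pics/scene8.png

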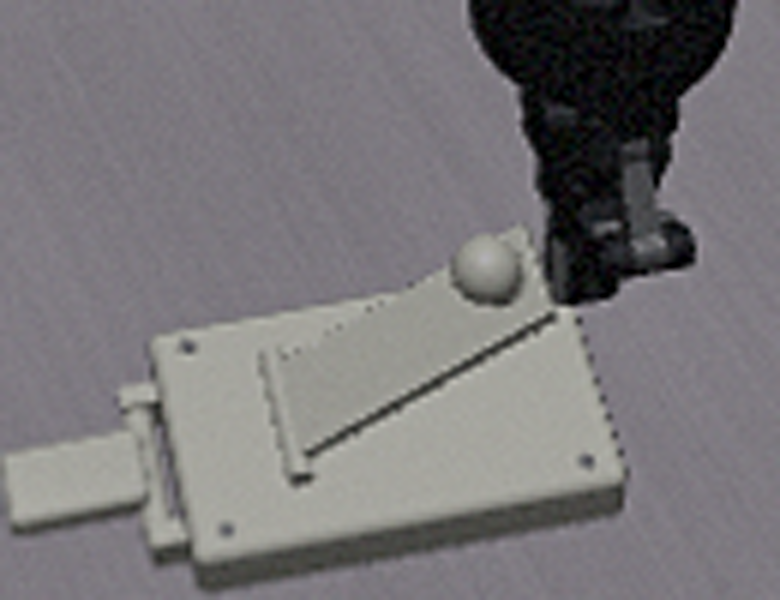

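The whole monitor slid (corner (190,335)→(153,338) in the crop), so the stand was already at its stop. Next I re-measure for the hanger grasp.

Run:
```python
from h import *
g=grab('scene')
import pickle;pickle.dump(g,open('s8.pkl','wb'))
c=lambda x,y:(x/6+240-.4,y/6+250-.4)
S=np.array([onz(g,c(*p),.024) for p in[(153,338),(197,563),(624,482)]])
ax=S[1]-S[2];print(S.round(4),(S[0]+S[2])/2,np.degrees(np.arctan2(ax[1],ax[0])))
T=np.array([onz(g,c(*p),.018) for p in[(5,455),(13,525),(142,433),(150,503)]]);print(T.round(4),T.mean(0))
d=T[0]+T[1]-T[2]-T[3];print(np.degrees(np.arctan2(d[1],d[0])))
o,dd=ray(g,c(487,268));mid=(S[0]+S[2])/2;t=((mid-o)@MY)/(dd@MY);P=o+t*dd;print(P,(P-mid)@MX)
s,p,R=cur()
O2=mid-[0.002,0.002,.024]
gp=O2+MX*.108;print(O2,gp)
print(rel(gp+[0,0,.12],rt(),p,R))
```

```text
[[0.6159 0.1544 0.024 ]
 [0.6363 0.2391 0.024 ]
 [0.5031 0.27   0.024 ]] [0.55949088 0.21222216 0.024     ] -13.081596579797997
[[0.6749 0.1724 0.018 ]
 [0.682  0.198  0.018 ]
 [0.6321 0.1834 0.018 ]
 [0.6399 0.2089 0.018 ]] [0.65723378 0.19067309 0.018     ]
-14.447826105658468
[0.52758953 0.21917778 0.08940744] -0.03265082897067668
[5.57490882e-01 2.10222160e-01 2.08166817e-17] [6.63011804e-01 1.87214878e-01 2.08166817e-17]
{'rx': 0.0, 'ry': 0.1, 'rz': -0.0, 'tx': -170.4, 'ty': -2.9, 'tz': -47.0}
```

Run:
```python
from h import *
import pickle
g=pickle.load(open('s8.pkl','rb'))
def show(p,cr,s,ys,m=.011):
    p=np.array(p)
    for dz in(0,.005,.01):
        print(dz,[((proj(g,p+MY*y+MX*x+[0,0,dz])[0]-cr)*s).round().tolist() for y in ys for x in(-m,m)])
print('shut s8');show([.4973,.2264,.0727],[240,250],6,(0,.008,.014))
print('s3 18mm');show([.4788,.2285,.0403],[270,230],5,(.009,.017,.023))
print('s2 51');show([.4794,.2290,.0414],[270,230],5,(.0255,.033,.04))
```

```text
shut s8
0 [[614.0, 274.0], [547.0, 287.0], [621.0, 294.0], [553.0, 308.0], [627.0, 310.0], [558.0, 323.0]]
0.005 [[615.0, 265.0], [547.0, 278.0], [622.0, 285.0], [554.0, 298.0], [627.0, 300.0], [559.0, 313.0]]
0.01 [[616.0, 255.0], [548.0, 268.0], [623.0, 275.0], [554.0, 288.0], [628.0, 290.0], [559.0, 304.0]]
s3 18mm
0 [[409.0, 384.0], [354.0, 395.0], [415.0, 401.0], [360.0, 412.0], [419.0, 414.0], [364.0, 425.0]]
0.005 [[410.0, 377.0], [355.0, 388.0], [416.0, 394.0], [360.0, 405.0], [420.0, 406.0], [365.0, 417.0]]
0.01 [[411.0, 369.0], [355.0, 380.0], [417.0, 386.0], [361.0, 397.0], [421.0, 399.0], [365.0, 410.0]]
s2 51
0 [[421.0, 419.0], [365.0, 430.0], [426.0, 435.0], [370.0, 446.0], [432.0, 450.0], [375.0, 461.0]]
0.005 [[422.0, 411.0], [366.0, 422.0], [427.0, 427.0], [371.0, 439.0], [433.0, 442.0], [376.0, 454.0]]
0.01 [[422.0, 404.0], [366.0, 415.0], [428.0, 420.0], [372.0, 431.0], [433.0, 435.0], [377.0, 446.0]]
```

Run:
```python
from h import *
import pickle
g=pickle.load(open('s8.pkl','rb'))
save(g,'scene8z.png',(320,275,370,310),16)
```

```text
(no output)
```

View pics/scene8z.png

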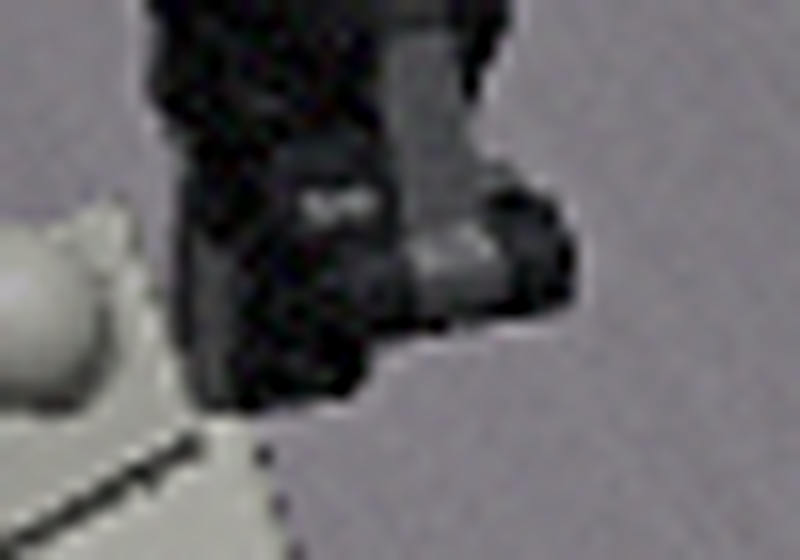

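Run:
```python
from h import *
s,p,R=cur();Y=np.radians(-13)
for P in([.663,.188,.12],[.663,.188,.05],[.663,.188,.004]): print(rel(P,rt(0,Y),p,R))
```

```text
{'rx': 0.0, 'ry': 0.1, 'rz': 0.7, 'tx': -170.3, 'ty': -2.1, 'tz': -47.0}
{'rx': 0.0, 'ry': 0.1, 'rz': 0.7, 'tx': -170.1, 'ty': -2.1, 'tz': 23.0}
{'rx': 0.0, 'ry': 0.1, 'rz': 0.7, 'tx': -170.0, 'ty': -2.1, 'tz': 69.0}
```

Emit:
move_arm --moves '[{"rx": 0,"ry": 0,"rz": 0,"tx": 20,"ty": 0,"tz": 0,"hand": -1},{"rx": 0,"ry": 0,"rz": 0,"tx": 25,"ty": 0,"tz": -40,"hand": -1},{"rx": 0,"ry": 0,"rz": 0,"tx": 20,"ty": 0,"tz": -85,"hand": -1},{"rx": 0,"ry": 0,"rz": 0,"tx": 0,"ty": 0,"tz": -105,"hand": -1},{"rx": 0,"ry": 0,"rz": 0.7,"tx": -45,"ty": -1,"tz": -105,"hand": -1},{"rx": 0,"ry": 0,"rz": 0.7,"tx": -90,"ty": -1,"tz": -105,"hand": -0.4},{"rx": 0,"ry": 0,"rz": 0.7,"tx": -130,"ty": -2,"tz": -100,"hand": 0.2},{"rx": 0,"ry": 0,"rz": 0.7,"tx": -170,"ty": -2,"tz": -80,"hand": 0.2},{"rx": 0,"ry": 0,"rz": 0.7,"tx": -170,"ty": -2,"tz": -47,"hand": 0.2},{"rx": 0,"ry": 0,"rz": 0.7,"tx": -170,"ty": -2,"tz": -20,"hand": 0.2},{"rx": 0,"ry": 0,"rz": 0.7,"tx": -170,"ty": -2,"tz": -20,"hand": 0.2},{"rx": 0,"ry": 0,"rz": 0.7,"tx": -170,"ty": -2,"tz": -20,"hand": 0.2}]'

```text
time: 8.55
eef_pos: [0.6627, 0.1881, 0.093]
tool_rot: [0.001, 0.113, 0.994, -0.0]
force: [-0.0, -0.3, 0.5]
opening: 0.0514
```

Run:
```python
from h import *
import pickle
s,p,R=cur();print(s['time'],p,s['force'],s['opening'],R.as_matrix()[:,1])
g=grab('scene');save(g,'scene9.png',(210,240,370,360),5);pickle.dump(g,open('s9.pkl','wb'))
print((proj(g,[[p[0],p[1],.012],p])-[210,240])*5)
print(rel([.663,.188,.004],rt(0,np.radians(-13)),p,R))
```

```text
8.55 [0.6626669  0.18805739 0.09301235] [-0.04841851 -0.2911943   0.47291687] 0.051392424196053596 [ 2.25143264e-01  9.74325504e-01 -5.69109852e-04]
[[198.19407847 455.44242874]
 [179.77285918 332.18873699]]
{'rx': -0.0, 'ry': 0.1, 'rz': -0.0, 'tx': -0.2, 'ty': 0.1, 'tz': 89.0}
```

View pics/scene9.png

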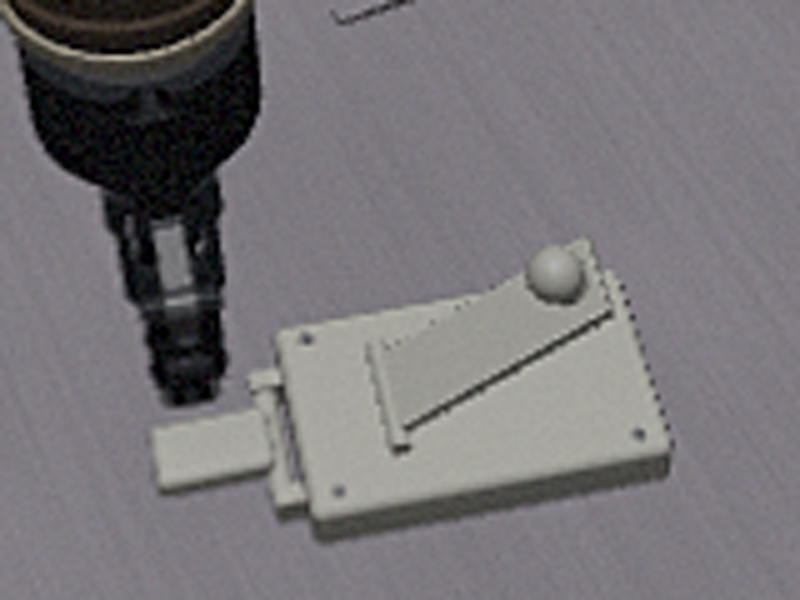

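The tongue is at crop (152–270, 412–490) and the TCP projects onto its midline at (198,447). I'll descend and grip.

Emit:
move_arm --moves '[{"rx": 0,"ry": 0,"rz": 0,"tx": 0,"ty": 0,"tz": 40,"hand": 0.2},{"rx": 0,"ry": 0,"rz": 0,"tx": 0,"ty": 0,"tz": 70,"hand": 0.2},{"rx": 0,"ry": 0,"rz": 0,"tx": 0,"ty": 0,"tz": 82,"hand": 0.2},{"rx": 0,"ry": 0,"rz": 0,"tx": 0,"ty": 0,"tz": 88,"hand": 0.2},{"rx": 0,"ry": 0,"rz": 0,"tx": 0,"ty": 0,"tz": 89,"hand": 0.2},{"rx": 0,"ry": 0,"rz": 0,"tx": 0,"ty": 0,"tz": 89,"hand": 0.2}]'

```text
time: 9.2
eef_pos: [0.664, 0.1885, 0.0057]
tool_rot: [0.002, 0.113, 0.994, 0.0]
force: [-0.5, -0.7, 0.5]
opening: 0.0513
```

Emit:
move_arm --moves '[{"rx": 0,"ry": 0,"rz": 0,"tx": 0,"ty": 0,"tz": 0,"hand": -0.1},{"rx": 0,"ry": 0,"rz": 0,"tx": 0,"ty": 0,"tz": 0,"hand": -0.4},{"rx": 0,"ry": 0,"rz": 0,"tx": 0,"ty": 0,"tz": 0,"hand": -0.6},{"rx": 0,"ry": 0,"rz": 0,"tx": 0,"ty": 0,"tz": 0,"hand": -0.8},{"rx": 0,"ry": 0,"rz": 0,"tx": 0,"ty": 0,"tz": 0,"hand": -0.8},{"rx": 0,"ry": 0,"rz": 0,"tx": 0,"ty": 0,"tz": 0,"hand": -0.8}]'

```text
time: 9.8
eef_pos: [0.6636, 0.188, 0.0053]
tool_rot: [0.002, 0.113, 0.994, 0.0]
force: [-0.3, -0.8, 5.6]
opening: 0.0263
```

Run:
```python
from h import *
s,p,R=cur();print(s['time'],p,s['force'],s['opening'])
g=grab('scene');save(g,'scene10.png',(210,240,370,360),5)
```

```text
9.8 [0.66361808 0.18801912 0.00525191] [-0.32051873 -0.80233202  5.58539408] 0.02629244125420003
```

View pics/scene10.png

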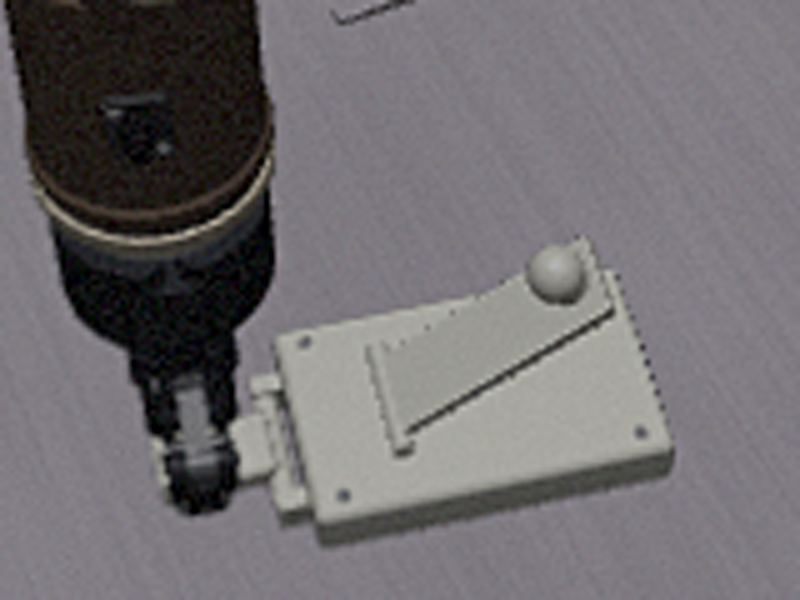

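Emit:
move_arm --moves '[{"rx": 0,"ry": 0,"rz": 0,"tx": 0.5,"ty": 0,"tz": -6,"hand": -0.8},{"rx": 0,"ry": 0,"rz": 0,"tx": 1.5,"ty": 0,"tz": -13,"hand": -0.8},{"rx": 0,"ry": 0,"rz": 0,"tx": 3.7,"ty": 0,"tz": -26,"hand": -0.8},{"rx": 0,"ry": 0,"rz": 0,"tx": 7,"ty": 0,"tz": -38,"hand": -0.8},{"rx": 0,"ry": 0,"rz": 0,"tx": 12,"ty": 0,"tz": -50,"hand": -0.8},{"rx": 0,"ry": 0,"rz": 0,"tx": 17,"ty": 0,"tz": -62,"hand": -0.8},{"rx": 0,"ry": 0,"rz": 0,"tx": 24,"ty": 0,"tz": -74,"hand": -0.8},{"rx": 0,"ry": 0,"rz": 0,"tx": 31,"ty": 0,"tz": -84,"hand": -0.8},{"rx": 0,"ry": 0,"rz": 0,"tx": 39,"ty": 0,"tz": -94,"hand": -0.8},{"rx": 0,"ry": 0,"rz": 0,"tx": 39,"ty": 0,"tz": -94,"hand": -0.8}]'

```text
time: 10.85
eef_pos: [0.6241, 0.198, 0.0996]
tool_rot: [0.001, 0.113, 0.994, 0.001]
force: [0.4, 0.2, -0.5]
opening: 0.0261
```

Run:
```python
from h import *
s,p,R=cur();print(s['time'],p,s['force'],s['opening'],s['ft_torque'])
g=grab('scene');save(g,'scene11.png',(210,200,370,320),5)
```

```text
10.85 [0.62407715 0.19799942 0.09961281] [ 0.44222339  0.21762212 -0.52183946] 0.02606082955626081 [-0.18630572 -0.10907945  0.0198142 ]
```

View pics/scene11.png

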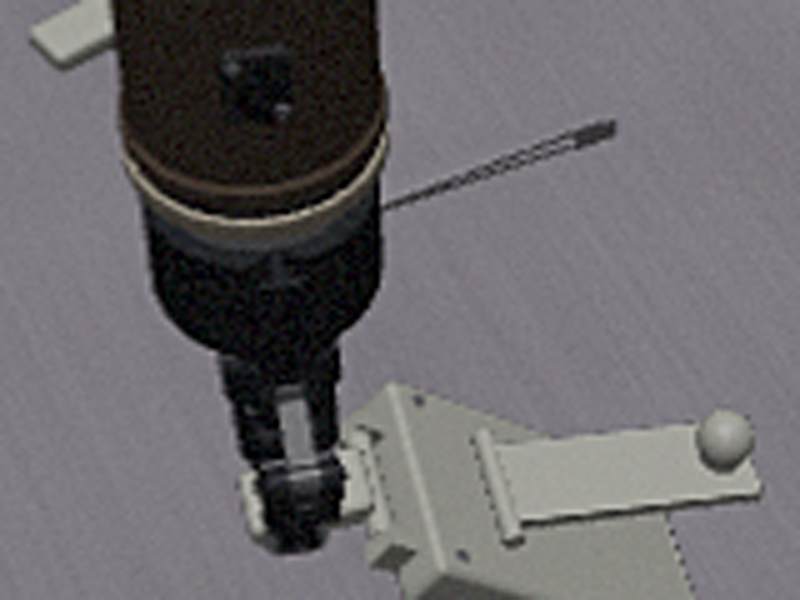

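The tongue grip holds and the monitor is pivoting up. I'll continue the arc to a free hang.

Emit:
move_arm --moves '[{"rx": 0,"ry": 0,"rz": 0,"tx": 9,"ty": 0,"tz": -9,"hand": -0.8},{"rx": 0,"ry": 0,"rz": 0,"tx": 20,"ty": 0,"tz": -18,"hand": -0.8},{"rx": 0,"ry": 0,"rz": 0,"tx": 30,"ty": 0,"tz": -26,"hand": -0.8},{"rx": 0,"ry": 0,"rz": 0,"tx": 42,"ty": 0,"tz": -33,"hand": -0.8},{"rx": 0,"ry": 0,"rz": 0,"tx": 53,"ty": 0,"tz": -39,"hand": -0.8},{"rx": 0,"ry": 0,"rz": 0,"tx": 65,"ty": 0,"tz": -45,"hand": -0.8},{"rx": 0,"ry": 0,"rz": 0,"tx": 76,"ty": 0,"tz": -50,"hand": -0.8},{"rx": 0,"ry": 0,"rz": 0,"tx": 87,"ty": 0,"tz": -55,"hand": -0.8},{"rx": 0,"ry": 0,"rz": 0,"tx": 95,"ty": 0,"tz": -58,"hand": -0.8},{"rx": 0,"ry": 0,"rz": 0,"tx": 100,"ty": 0,"tz": -60,"hand": -0.8},{"rx": 0,"ry": 0,"rz": 0,"tx": 100,"ty": 0,"tz": -60,"hand": -0.8},{"rx": 0,"ry": 0,"rz": 0,"tx": 100,"ty": 0,"tz": -60,"hand": -0.8},{"rx": 0,"ry": 0,"rz": 0,"tx": 100,"ty": 0,"tz": -60,"hand": -0.8},{"rx": 0,"ry": 0,"rz": 0,"tx": 100,"ty": 0,"tz": -60,"hand": -0.8},{"rx": 0,"ry": 0,"rz": 0,"tx": 100,"ty": 0,"tz": -60,"hand": -0.8}]'

```text
time: 12.4
eef_pos: [0.5273, 0.2193, 0.1574]
tool_rot: [0.001, 0.114, 0.994, -0.0]
force: [0.2, 0.6, -2.9]
opening: 0.0261
```

Run:
```python
from h import *
import pickle
s,p,R=cur();print(s['time'],p,s['force'],s['opening'],s['ft_torque'])
g=grab('scene');save(g,'scene12.png',(260,180,420,300),5);pickle.dump(g,open('s12.pkl','wb'))
f=grab('top');save(f,'top12.png')
```

```text
12.4 [0.52732949 0.21931741 0.15743488] [ 0.16515008  0.6034388  -2.93961581] 0.02608483158623777 [-0.06260014 -0.10443543  0.00650576]
```

View pics/scene12.png

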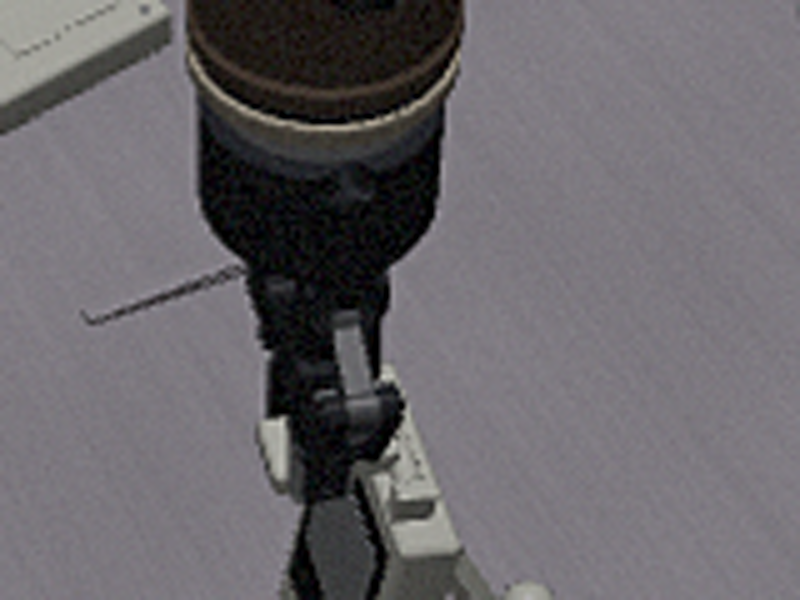

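View pics/top12.png

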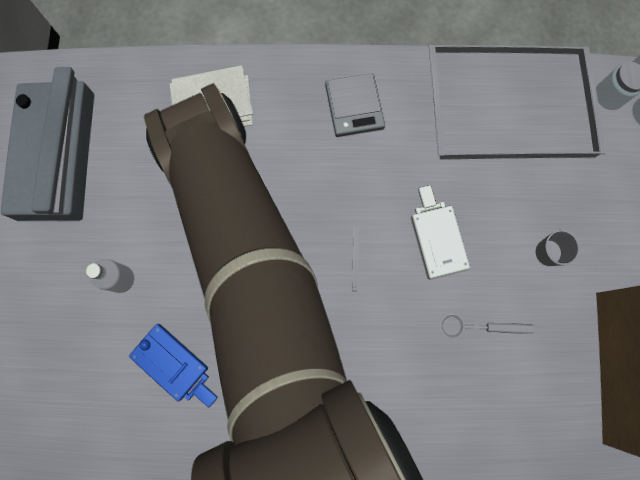

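Run:
```python
from h import *
import pickle
g=pickle.load(open('s12.pkl','rb'));save(g,'scene12b.png',(300,240,400,340),6)
```

```text
(no output)
```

View pics/scene12b.png

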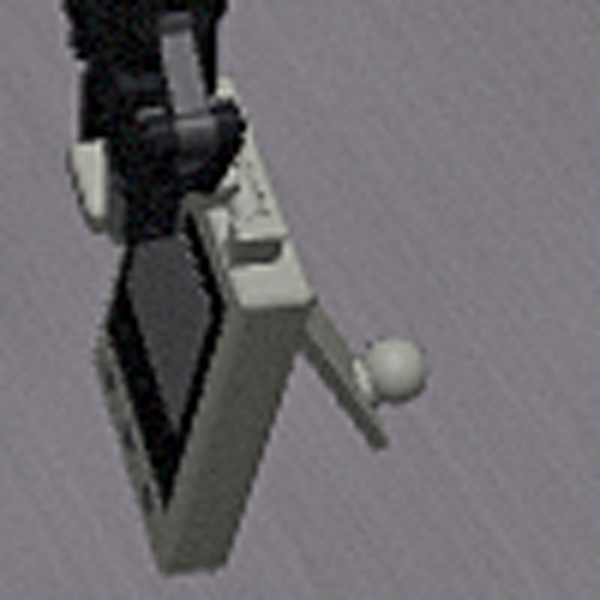

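Emit:
move_arm --moves '[{"rx": 0,"ry": 0,"rz": 0,"tx": 0,"ty": 0,"tz": 4,"hand": -0.8},{"rx": 0,"ry": 0,"rz": 0,"tx": 0,"ty": 0,"tz": 8,"hand": -0.8},{"rx": 0,"ry": 0,"rz": 0,"tx": 0,"ty": 0,"tz": 11,"hand": -0.8},{"rx": 0,"ry": 0,"rz": 0,"tx": 0,"ty": 0,"tz": 12,"hand": -0.8},{"rx": 0,"ry": 0,"rz": 0,"tx": 0,"ty": 0,"tz": 12,"hand": -0.8},{"rx": 0,"ry": 0,"rz": 0,"tx": 0,"ty": 0,"tz": 12,"hand": -0.8}]'

```text
time: 13.1
eef_pos: [0.5274, 0.2194, 0.1461]
tool_rot: [0.001, 0.113, 0.994, 0.0]
force: [-0.1, -1.3, 3.3]
opening: 0.0264
```

Run:
```python
from h import *
import pickle
s,p,R=cur();print(s['time'],p,s['force'],s['opening'],s['ft_torque'])
g=grab('scene');save(g,'scene13.png',(300,240,400,340),6);pickle.dump(g,open('s13.pkl','wb'))
```

```text
13.1 [0.52741089 0.21944876 0.1460915 ] [-0.13594937 -1.30326699  3.3170237 ] 0.02638098931705104 [-0.29457719  0.20531331  0.02004337]
```

View pics/scene13.png

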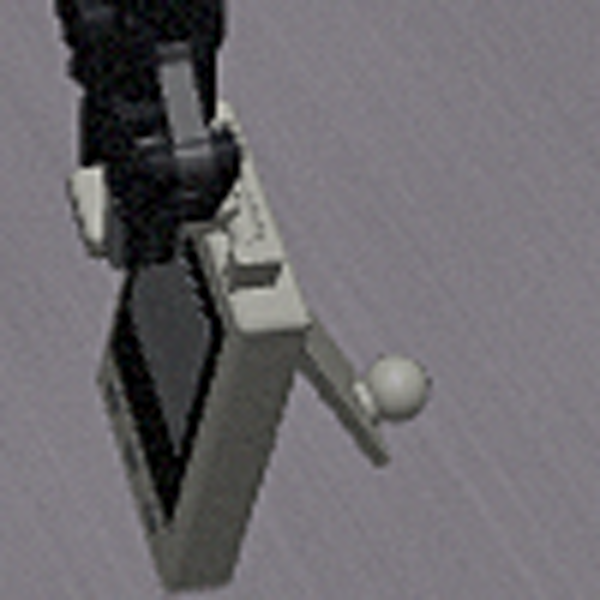

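Emit:
move_arm --moves '[{"rx": 0,"ry": 0,"rz": 0,"tx": 0,"ty": 0,"tz": -1,"hand": -0.8},{"rx": 0,"ry": 0,"rz": 0,"tx": 4,"ty": 0,"tz": -1,"hand": -0.8},{"rx": 0,"ry": 0,"rz": 0,"tx": 9,"ty": 0,"tz": -0.7,"hand": -0.8},{"rx": 0,"ry": 0,"rz": 0,"tx": 13,"ty": 0,"tz": -0.4,"hand": -0.8},{"rx": 0,"ry": 0,"rz": 0,"tx": 18,"ty": 0,"tz": 0.3,"hand": -0.8},{"rx": 0,"ry": 0,"rz": 0,"tx": 23,"ty": 0,"tz": 1,"hand": -0.8},{"rx": 0,"ry": 0,"rz": 0,"tx": 27,"ty": 0,"tz": 1.7,"hand": -0.8},{"rx": 0,"ry": 0,"rz": 0,"tx": 31,"ty": 0,"tz": 2.6,"hand": -0.8},{"rx": 0,"ry": 0,"rz": 0,"tx": 34,"ty": 0,"tz": 3.3,"hand": -0.8},{"rx": 0,"ry": 0,"rz": 0,"tx": 34,"ty": 0,"tz": 3.3,"hand": -0.8},{"rx": 0,"ry": 0,"rz": 0,"tx": 34,"ty": 0,"tz": 3.3,"hand": -0.8}]'

```text
time: 14.25
eef_pos: [0.4947, 0.2272, 0.1429]
tool_rot: [0.002, 0.113, 0.994, 0.0]
force: [0.4, -0.0, 3.2]
opening: 0.0264
```

Run:
```python
from h import *
import pickle
s,p,R=cur();print(s['time'],p,s['force'],s['opening'],s['ft_torque'])
g=grab('scene');save(g,'scene14.png',(300,240,420,340),6);pickle.dump(g,open('s14.pkl','wb'))
```

```text
14.25 [0.49467909 0.22720948 0.14292569] [ 0.39836902 -0.01061828  3.22070381] 0.026389257599401125 [-0.16660549 -0.1472872   0.07585092]
```

View pics/scene14.png

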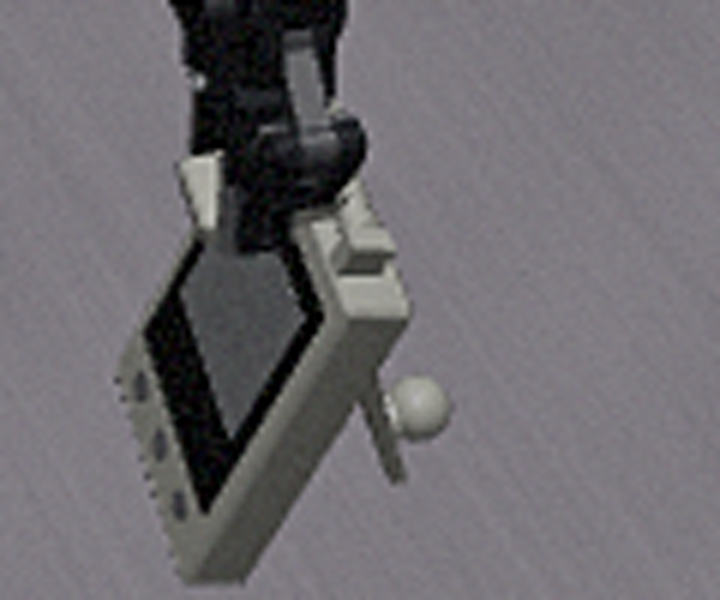

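Run:
```python
from h import *
import pickle
g=pickle.load(open('s14.pkl','rb'));p=np.array([.4947,.2272,.1429])
a=np.radians(-13);mx=np.array([np.cos(a),np.sin(a),0]);my=np.array([-np.sin(a),np.cos(a),0])
c=lambda x,y:(x/6+300-.4,y/6+240-.4)
def pl(uv,y):
    o,d=ray(g,c(*uv));t=((p+my*y-o)@my)/(d@my);P=o+t*d;return ((P-p)@mx*1000).round(1),(P[2]*1000).round(1)
print('knob',pl((418,407),0),'legend',pl((397,482),.018))
print('case near side y=.045: front-bottom',pl((185,578),.045),'back-bottom',pl((243,582),.045),'top back',pl((408,310),.045),'top front',pl((345,318),.045))
```

```text
knob (np.float64(-66.2), np.float64(17.3)) legend (np.float64(-54.8), np.float64(3.2))
case near side y=.045: front-bottom (np.float64(24.3), np.float64(14.0)) back-bottom (np.float64(4.8), np.float64(4.9)) top back (np.float64(-38.4), np.float64(136.1)) top front (np.float64(-19.2), np.float64(137.9))
```

The knob is at 17 mm, which is nominal, and the lean is about 19–20°, so the foot and the bottom edge are both on the bench. I'll ease the pressure, open, and retreat straight up.

Emit:
move_arm --moves '[{"rx": 0,"ry": 0,"rz": 0,"tx": 1,"ty": 0,"tz": -0.7,"hand": -0.8},{"rx": 0,"ry": 0,"rz": 0,"tx": 1,"ty": 0,"tz": -0.7,"hand": -0.8},{"rx": 0,"ry": 0,"rz": 0,"tx": 1,"ty": 0,"tz": -0.7,"hand": -0.35},{"rx": 0,"ry": 0,"rz": 0,"tx": 1,"ty": 0,"tz": -0.7,"hand": -0.25},{"rx": 0,"ry": 0,"rz": 0,"tx": 1,"ty": 0,"tz": -0.7,"hand": -0.1},{"rx": 0,"ry": 0,"rz": 0,"tx": 1,"ty": 0,"tz": -0.7,"hand": 0.1},{"rx": 0,"ry": 0,"rz": 0,"tx": 1,"ty": 0,"tz": -0.7,"hand": 0.1},{"rx": 0,"ry": 0,"rz": 0,"tx": 1,"ty": 0,"tz": -0.7,"hand": 0.1}]'

```text
time: 15.1
eef_pos: [0.4929, 0.2274, 0.1429]
tool_rot: [0.001, 0.113, 0.994, -0.0]
force: [-0.1, -1.1, -0.1]
opening: 0.047
```

Run:
```python
from h import *
import pickle
s,p,R=cur();print(s['time'],p,s['force'],s['opening'],s['ft_torque'])
g=grab('scene');save(g,'scene15.png',(300,240,420,340),6);pickle.dump(g,open('s15.pkl','wb'))
```

```text
15.1 [0.49292916 0.22742143 0.1429211 ] [-0.13516228 -1.1088941  -0.14354394] 0.04704382203749852 [0.02847338 0.02791547 0.04981859]
```

View pics/scene15.png

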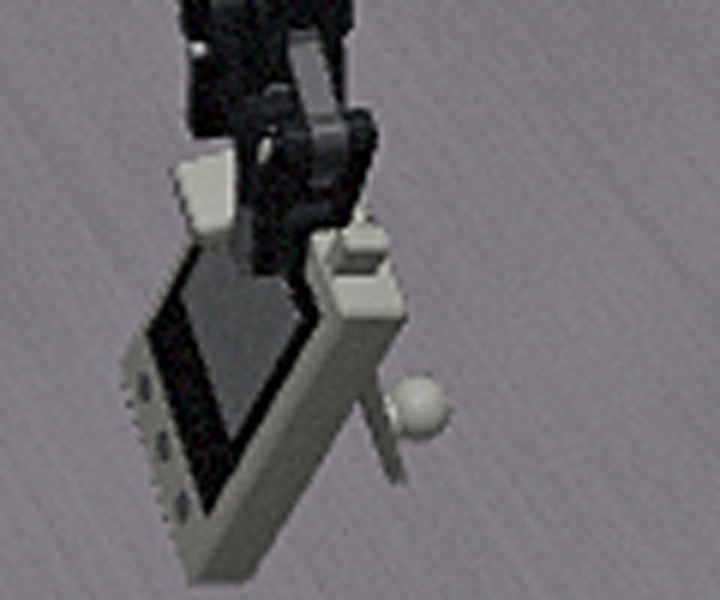

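Emit:
move_arm --moves '[{"rx": 0,"ry": 0,"rz": 0,"tx": 0,"ty": 0,"tz": -4,"hand": 0.15},{"rx": 0,"ry": 0,"rz": 0,"tx": 0,"ty": 0,"tz": -10,"hand": 0.15},{"rx": 0,"ry": 0,"rz": 0,"tx": 0,"ty": 0,"tz": -20,"hand": 0.15},{"rx": 0,"ry": 0,"rz": 0,"tx": 0,"ty": 0,"tz": -40,"hand": 0.15},{"rx": 0,"ry": 0,"rz": 0,"tx": 0,"ty": 0,"tz": -70,"hand": 0.15},{"rx": 0,"ry": 0,"rz": 0,"tx": 0,"ty": 0,"tz": -110,"hand": 0.15},{"rx": 0,"ry": 0,"rz": 0,"tx": 0,"ty": 0,"tz": -130,"hand": 0.15},{"rx": 0,"ry": 0,"rz": 0,"tx": 50,"ty": 0,"tz": -140,"hand": 0.15},{"rx": 0,"ry": 0,"rz": 0,"tx": 80,"ty": 30,"tz": -140,"hand": 0.15},{"rx": 0,"ry": 0,"rz": 0,"tx": 100,"ty": 70,"tz": -140,"hand": 0.15},{"rx": 0,"ry": 0,"rz": 0,"tx": 100,"ty": 110,"tz": -140,"hand": 0.15},{"rx": 0,"ry": 0,"rz": 0,"tx": 100,"ty": 150,"tz": -140,"hand": 0.15},{"rx": 0,"ry": 0,"rz": 0,"tx": 100,"ty": 150,"tz": -140,"hand": 0.15},{"rx": 0,"ry": 0,"rz": 0,"tx": 100,"ty": 150,"tz": -140,"hand": 0.15}]'

```text
time: 16.55
eef_pos: [0.4289, 0.3967, 0.283]
tool_rot: [0.001, 0.113, 0.994, -0.0]
force: [1.0, -1.1, 0.5]
opening: 0.0494
```

Run:
```python
from h import *
import pickle
s,p,R=cur();print(s['time'],p,s['force'],s['qvel'].round(3))
g=grab('scene');save(g,'scene16.png',(300,240,420,340),6)
f=grab('top');save(f,'top16.png')
g2=grab('scene');print(np.abs(g['pixels'][250:345,300:400].astype(int)-g2['pixels'][250:345,300:400]).mean())
pickle.dump((f,g),open('s16.pkl','wb'))
```

```text
16.55 [0.428892   0.39668751 0.28298304] [ 0.96925582 -1.10095341  0.52416458] [ 0.022 -0.025  0.023  0.029  0.002 -0.001  0.002]
2.7563508771929826
```

View pics/scene16.png

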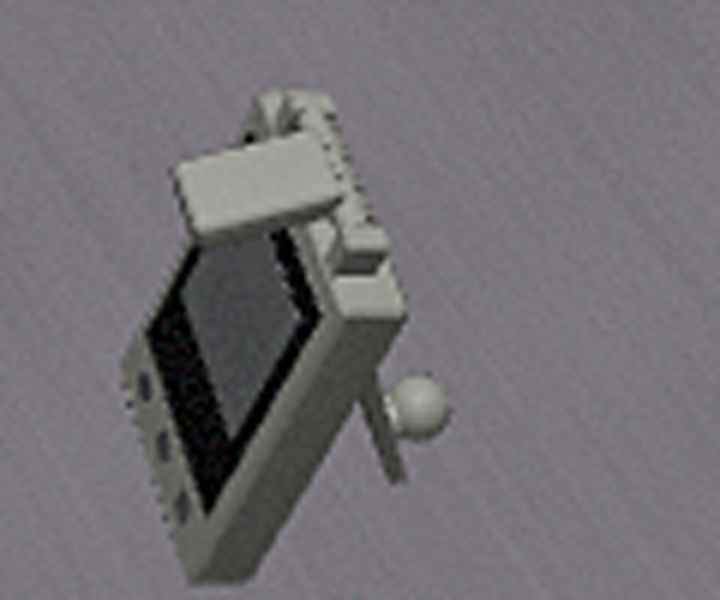

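View pics/top16.png

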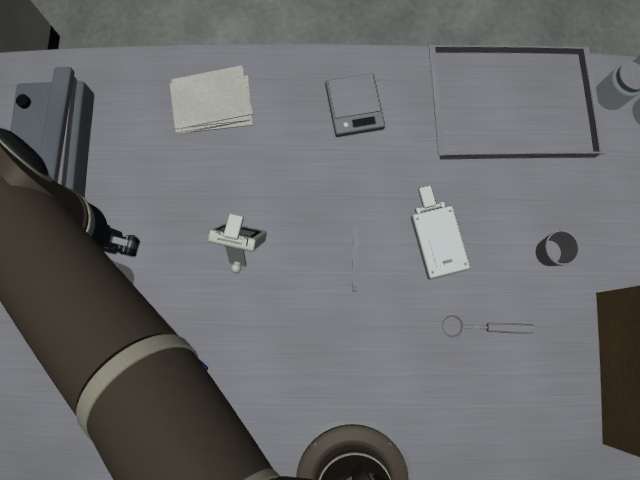

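Run:
```python
from h import *
import pickle
f,g=pickle.load(open('s16.pkl','rb'))
c=lambda x,y:(x/6+300-.4,y/6+240-.4)
print('knob',two(f,(236,267),g,c(420,407)))
a=np.radians(-13);my=np.array([-np.sin(a),np.cos(a),0]);mx=np.array([np.cos(a),np.sin(a),0])
p=np.array([.4929,.2274,0])
def pl(uv,y):
    o,d=ray(g,c(*uv));t=((p+my*y-o)@my)/(d@my);P=o+t*d;return (P-p)@mx,P[2]
b=pl((247,580),.045);t=pl((403,318),.045);print(b,t,np.degrees(np.arctan2(b[0]-t[0],t[1]-b[1])))
save(g,'scene16f.png')
```

```text
knob (array([0.42979478, 0.24202489, 0.01709367]), np.float64(0.0007967255422431873))
(np.float64(0.005284205557400743), np.float64(0.005260822203037252)) (np.float64(-0.035463089414164053), np.float64(0.13234962025169428)) 17.77692406312651
```

View pics/scene16f.png

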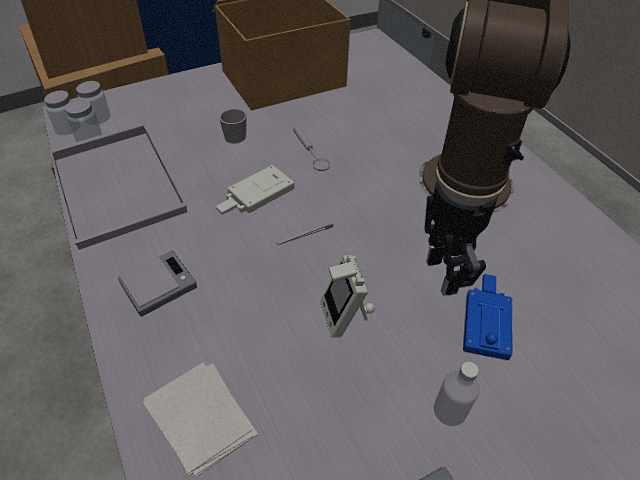

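The monitor stands at scene (343,300), leaning about 18–20° with the knob at 17 mm. The gripper is clear of it, and the bottle and the blue look-alike have not moved. Handing in.

```bash
python3 -c "
from cell import hand_in
print(hand_in())"
```

```text
the job is handed in; nothing more can be done
None
```

The right monitor is standing on the bench, leaning back on its open stand, and the job is handed in at about 17 s of the 54 s allowed. No verdict is reported.

**What I did:**
1. I picked the white monitor with the leg and ball knob, pinched the knob and swung the stand open while the monitor lay there.
2. A closed-finger push on the leg only slid the monitor about 12 mm, so the stand was already at its stop.
3. I gripped the hanger tongue, raised the monitor in an arc to a free hang and set its bottom edge down.
4. I leaned it back onto the stand's foot, released it and backed clear.

**Last checks:**
- **Knob height:** 17 mm by both camera views, which matches the nominal value.
- **Lean:** about 18° in the last picture and 18–19° just before release. This is slightly under the nominal 21° but well inside the limits.
- **Release:** the force on the tool was near zero with the fingers open wider than the tongue.
- **Other objects:** the other monitor, the blue look-alike and the bottle stood where they were.

**Checks that disagreed:**
- **Stand angle:** while it lay flat, the camera put the angle at about 0.6 rad, although the push showed it at the 0.70 stop. Both are above the required 0.52.
- **Monitor pitch:** the held knob did not turn freely, so the hanger end of the monitor lifted slightly during the unfolding. It settled flat again with the stand open when I let go.

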